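# Tidy the cork blocks into a row by the bookend

### The arm

A 6-joint arm with a two-finger parallel gripper is mounted at the origin on the work surface. World frame = base frame: x ahead of the robot, y to its left, z up, the work surface at z = 0. Lengths are in mm, angles in rad, forces in N, time in s.
With the tool pointing down it reaches from about 300 to 775 mm from the base axis. Payload 14.6 kg.
Tool frame: the origin (TCP) lies on the centre line of the jaws, within the pads' length; the fingertips stand 19 mm ahead of it and the grasp point (between the pads) is the TCP (bot.tip_reach is the distance from the TCP to the fingertips, in mm); y points along the fingers, x is the direction in which the jaws open and shut, and the axes are right-handed (so a half turn about y gives the same grasp; the last joint's range is limited). The gripper opens to 85 mm and grips with 20 to 120 N. Pads are 22 mm wide; open, the fingers measure 114 mm over their backs; the gripper's body (76 mm by 85 mm) begins 54 mm behind the grasp point. The pads swing forward as they close: fully open they stand 13 mm farther back than shut.
Start: joints at [-1.237, 0.3, 1.521, -0, 1.321, -0.067], TCP at [214.578, -506.405, 222.981] pointing down, gripper open.
Joint ranges: [-3.03, 3.03], [-0.79, 2.21], [0.23, 2.52], [-1.04, 4.18], [0, 3.07], [-2.55, 2.55]. Speed limits (rad/s): [2.22, 2.22, 2.57, 3.14, 3.14, 3.14].

### API

Orientations are given as a unit quaternion [w, x, y, z].
In Python, from rig import bot gives the robot as it stands. Calls block until the motion is done:
- bot.move_to(position, orientation): joint-space move of the TCP to a pose.
- bot.servo_line(position, attitude=None, speed=150, until_force=None): straight line of the TCP; attitude=None keeps the orientation; speed is the mean speed in mm/s. With until_force (N) it stops when the force on the tool has changed by that much, and returns True; else False.
- bot.move_joints(angles): joint-space move.
- bot.move_gripper(opening, grip_force=None): finger opening in mm; grip_force is the grip in N (None keeps the last); returns when the fingers have stopped.
- bot.dwell(seconds).
- bot.ik(position, orientation): joint angles nearest the present ones, or None.
- bot.read_state(): the state.
- bot.read_camera(name): name is "scene" or "top" or "wrist"; returns a dict with "image" (400x640x3 uint8, blue, green, red), "depth" (400x640 float32, mm along the optical axis (not along the pixel's ray), 0 where there is no reading), "fovy" (degrees; the focal length in pixels is half the picture's height over the tangent of half this angle, whatever the lens; pixels are square), "cx", "cy" (the principal point, pixels), "eye" and "attitude" of the camera in the world; the wrist camera has in their place "mount" (4x4, takes a point from camera to tool coordinates, whose origin is the TCP and whose axes are the tool frame's). Camera axes: x right, y down, z forward; pixel columns grow to the right and rows downward; lengths in mm; the calibration is good to about 2 mm. The wrist camera is an equidistant fisheye: a pixel r from the principal point sees the ray r / f radians off the axis. A picture is of the moment at which its call begins: read the wrist's pose just before it.
A pose or a line that the arm cannot do raises bot.MotionError and nothing moves.
- bot.finish_job(): hands the job in, once; it reports no verdict.
The state is a dict: "clock": time; "joint_positions": joint angles; "qvel": joint speeds; "effort": joint torques, N m; "ee_pos": TCP position; "tool_rot": TCP orientation; "ft_force": force on the tool from outside, world axes, zero at the start; "moment": the same for the moment, N m; "grip_width": finger opening in mm.
Only numpy, scipy, OpenCV 4.12 (cv2) and the standard library are available. Lean on these libraries where they do the work, as an engineer would, in place of code of your own. Each camera call takes 0.05 s, during which the arm holds its last target. There are 200 camera calls.

### The job

One of the three hand-cut cork blocks, which are not equally thick, has toppled over: stand it on end like the other two and close all three up into one straight, tight row against the flat face of the limestone bookend, touching it and each other with no gaps, their broad faces towards the bookend and their narrow sides flush with the bookend's sides; their order does not matter. The bookend only stands loose, so do not shove it out of its place, and leave the jar and the basket with its ball alone.

Things in the scene. Friction and masses are not known exactly. Their poses are not given: they have to be found in the camera images.
- bookend: stepped limestone bookend, loose, about 0.9 kg: 56 mm along its x, 80 mm along its y; the half at +y is 110 mm high, the half at -y is 55 mm high. Origin at the centre of its underside. Its flat upright face (56 mm wide, 110 mm high) looks to its +y, 40 mm from the origin; the row grows from there along its +y. It slides on the ledge if pushed with more than about 4 N
- block_a: cork block standing on end, about 50 g: 56 mm along its x (width), 110 mm along its z (length, upright); along its y its thickness, hand-cut and not measured: somewhere from 30 to 50 mm and different for each block, so feel when faces meet. Origin at the centre of its underside
- block_a_mid (a point): middle of block_a, 55 mm from its ends
- block_b: cork block like block_a, also standing on end, same axes and sizes but another thickness. Origin at the centre of its underside
- block_b_mid (a point): middle of block_b, 55 mm from its ends
- block_c: the toppled cork block, same width and length as the others but lying on its broad face: 110 mm along its x (length), 56 mm along its y (width), its thickness (again 30 to 50 mm, not measured) along its z, upright at the start. Origin at the centre of the face that is underneath at the start
- block_c_mid (a point): middle of block_c, half its thickness above its origin along its z
- jar: bystander: closed glass jar with a wooden lid, 84 mm across, 147 mm high with its knob. Origin at the centre of its underside
- basket: bystander: round wicker basket, 145 mm across at the rim, 62 mm high. Origin at the centre of its underside
- ball_center (a point): centre of the steel massage ball (50 mm across) that lies in the basket; bystander. (A fixed bamboo cabinet, 200 mm high with a closed front flap, also stands on the ledge, at the robot's left, more than 100 mm beyond block_c)
Things that resemble listed ones, but are neither listed nor needed, are in the scene too. What is shaped like the block_c but turquoise is not meant.

How it is judged (in metres and radians):
At the end, for the whole second after the job is handed in: All three blocks stand upright (0.05 rad) in a row from the bookend's flat face, broad faces towards it: each gap at most about 2.5 mm, sides within 4 mm of flush, turned at most 0.07 rad; the bookend upright, within 5 mm of its start; all at rest ((angle between block_a's own z axis and vertical below 0.05 rad or angle between block_a's own z axis and vertical above 3.0916 rad) and height (world z) of block_a_mid between 0.05 and 0.06 m and x of block_a_mid in the frame of bookend between -0.004 and 0.004 m and y of each of block_a_mid, block_b_mid, block_c_mid in the frame of bookend above 0.05 m and angle between the y axis of each of block_a, block_b and the y axis of bookend, either way round below 0.07 rad and linear speed of each of block_a, block_b, block_c below 0.01 m/s and (angle between block_b's own z axis and vertical below 0.05 rad or angle between block_b's own z axis and vertical above 3.0916 rad) and height (world z) of block_b_mid between 0.05 and 0.06 m and x of block_b_mid in the frame of bookend between -0.004 and 0.004 m and (angle between block_c's own x axis and vertical below 0.05 rad or angle between block_c's own x axis and vertical above 3.0916 rad) and height (world z) of block_c_mid between 0.05 and 0.06 m and x of block_c_mid in the frame of bookend between -0.004 and 0.004 m and angle between the z axis of block_c and the y axis of bookend, either way round below 0.07 rad and (y of block_a_mid in the frame of bookend below 0.0585 m or y of block_b_mid in the frame of bookend below 0.061 m or y of block_c_mid in the frame of bookend below 0.0645 m) and ((horizontal distance between block_a_mid and block_b_mid below 0.037 m and horizontal distance between block_a_mid and block_c_mid below 0.0405 m) or (horizontal distance between block_b_mid and block_a_mid below 0.037 m and horizontal distance between block_b_mid and block_c_mid below 0.043 m) or (horizontal distance between block_c_mid and block_a_mid below 0.0405 m and horizontal distance between block_c_mid and block_b_mid below 0.043 m)) and angle between bookend's own z axis and vertical below 0.03 rad and distance of bookend from where it was at the start of the episode below 0.005 m); the robot touches nothing.
It fails at once if the bookend is shoved more than 8 mm out of its place (distance of bookend from where it was at the start of the episode above 0.008 m).
It fails at once if the jar is moved more than 10 mm (distance of jar from where it was at the start of the episode above 0.01 m).
It fails at once if the basket is moved more than 10 mm (distance of basket from where it was at the start of the episode above 0.01 m).
It fails at once if the ball is moved more than 30 mm (distance of ball_center from where it was at the start of the episode above 0.03 m).
It also fails if it takes over 72 s, if anything falls off the work surface, if the arm or the gripper's body presses on something with over 40 N, if the wrist force passes 120 N, or if a joint passes its speed limit or range.

## Working session

There is one attempt and no reset: what is moved stays moved. The work goes in short steps, each a Python script; the robot and the scene stay as the last script left them, time stands still between calls to the robot, and variables do not carry over. Pictures are saved under pics/ and viewed, about 8 in all and at most 12, crops included, and the job is handed in when it is done.

```bash
ls; mkdir -p pics; python3 - <<'E'
from rig import bot
import cv2,numpy as np
for n in("top","scene"):
    c=bot.read_camera(n); cv2.imwrite(f"pics/{n}0.png",c["image"]); np.save(f"/tmp/{n}_d.npy",c["depth"])
    print(n,{k:v for k,v in c.items() if k not in("image","depth")}, (c["depth"]>0).mean())
print(bot.read_state())
E
```

```text
pics
top {'fovy': 45.35422425669444, 'cx': 319.51027148231657, 'cy': 205.59354957940806, 'eye': array([ 422.00167621,   16.77154585, 1474.86421875]), 'attitude': array([ 0.02509129, -0.70152947,  0.71143252, -0.03302427])} 0.99585546875
scene {'fovy': 45.37183915631472, 'cx': 320.1051257695673, 'cy': 189.02898768612144, 'eye': array([1250.45619175, -503.80575107, 1002.14033311]), 'attitude': array([-0.33274497,  0.82112563,  0.43375171, -0.16399066])} 0.99588671875
{'clock': 0.1, 'joint_positions': array([-1.23655616e+00,  3.00369778e-01,  1.52155773e+00,  2.51347383e-05,
        1.32071052e+00, -6.65581937e-02]), 'qvel': array([-6.53304620e-04, -2.14810748e-03, -2.07682353e-03,  7.41554521e-05,
        1.41985399e-03,  1.34493707e-03]), 'effort': array([ 8.90841657e-04, -5.44379067e+01, -3.62370515e+01, -1.34118568e-04,
        3.00380430e-03, -4.27967404e-05]), 'ee_pos': array([ 214.5310743 , -506.17886257,  222.48677817]), 'tool_rot': array([ 0.58975355, -0.58929159,  0.39075377, -0.39017645]), 'ft_force': array([-0.04730439, -0.34007625,  1.49649286]), 'moment': array([ 0.00025078, -0.01768262,  0.00348525]), 'grip_width': 85.16310229710402}
```

View pics/top0.png

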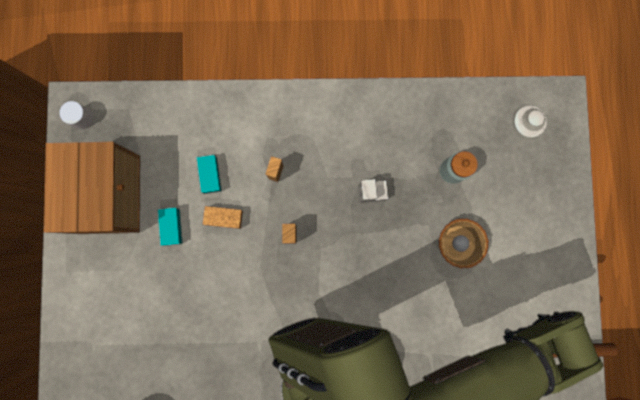

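View pics/scene0.png

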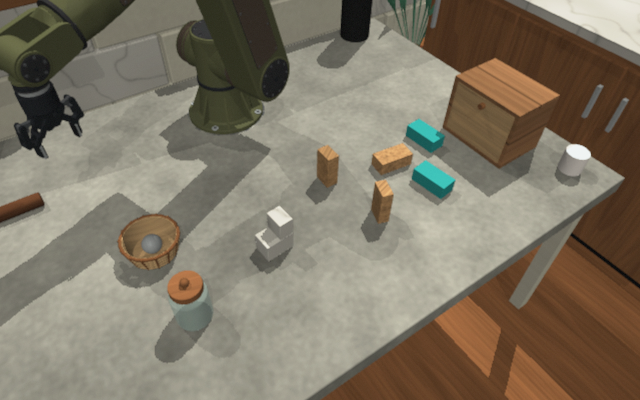

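The top view has x upwards and y to the left. The candidates are:
- **Upright cork blocks:** at (274,168) and (289,233).
- **Toppled block_c:** the cork-coloured piece at (222,217). The turquoise ones at (208,173) and (169,226) are decoys.
- **Bookend:** at (374,190), with its tall half on the left (+y).

Next I'll measure these from the depth image.

```bash
cat > h.py <<'E'
from rig import bot
import cv2,numpy as np
from scipy.spatial.transform import Rotation as R
def rot(q): return R.from_quat([q[1],q[2],q[3],q[0]])
def quat(r): x=r.as_quat(); return np.array([x[3],x[0],x[1],x[2]])
def down(yaw,pitch=0):
    """tool y down, jaws (tool x) along world angle yaw; pitch turns about the jaw axis"""
    X=np.array([np.cos(yaw),np.sin(yaw),0]);Y=np.array([0,0,-1.]);Z=np.cross(X,Y)
    return quat(R.from_rotvec(pitch*X)*R.from_matrix(np.c_[X,Y,Z]))
def cloud(c,pose=None):
    """world points per pixel; pose=(pos,quat) of TCP for the wrist camera"""
    f=200/np.tan(np.radians(c["fovy"]/2)); v,u=np.mgrid[0:400,0:640]
    x=(u-c["cx"])/f; y=(v-c["cy"])/f
    if pose is not None:
        r=np.hypot(x,y)+1e-9; t=np.tan(np.minimum(r,1.4)); x,y=x/r*t,y/r*t
    d=c["depth"]; P=np.stack([x*d,y*d,d],-1)
    if pose is None: return P@rot(c["attitude"]).as_matrix().T+c["eye"]
    M=c["mount"]; P=P@M[:3,:3].T+M[:3,3]
    return P@rot(pose[1]).as_matrix().T+pose[0]
def wrist():
    s=bot.read_state(); c=bot.read_camera("wrist"); return c,cloud(c,(s["ee_pos"],s["tool_rot"]))
def rects(P,mask,zmin,zmax,amin=300):
    """min-area rectangles (x,y world) of connected masked pixels in a height band"""
    m=(mask&(P[...,2]>zmin)&(P[...,2]<zmax)).astype(np.uint8)
    n,l,st,ce=cv2.connectedComponentsWithStats(m,connectivity=4); out=[]
    for i in range(1,n):
        if st[i,4]<10: continue
        q=P[l==i]; r=cv2.minAreaRect(q[:,:2].astype(np.float32))
        if r[1][0]*r[1][1]>amin: out.append((np.round(ce[i]).astype(int).tolist(),np.round(r[0],1).tolist(),np.round(r[1],1).tolist(),round(r[2],1),round(float(np.median(q[:,2])),1)))
    return out
E
python3 - <<'E'
from h import *
c=bot.read_camera("top");P=cloud(c)
print("table z",np.median(P[250:350,80:250,2]))
box=np.zeros((400,640),bool); box[120:275,150:500]=1
for b in((95,125),(25,75),(100,160)): print(b,*rects(P,box,*b),sep="\n ")
for p in ([450,60,150],[450,60,300]):
  for yaw in (0,-.2,np.pi):
    print(p,yaw,bot.ik(p,down(yaw)))
for pitch in (-1.57,-1.2,-.9,-.6,.6,.9,1.2,1.57):
  for p in ([440,0,60],[440,300,30]):
    for yaw in(0,np.pi):
      print(p,pitch,yaw,bot.ik(p,down(yaw,pitch)) is not None, (rot(down(yaw,pitch)).apply([0,1,0])).round(1))
E
```

```text
table z 0.5243088460003946
(95, 125)
 ([454, 169], [638.8, -397.6], [82.3, 48.5], 28.9, 104.1)
 ([273, 167], [649.3, 132.8], [32.1, 56.5], 71.7, 110.2)
 ([368, 189], [580.3, -141.6], [56.2, 40.8], 4.3, 110.8)
 ([288, 233], [457.4, 91.5], [34.8, 51.2], 89.2, 111.0)
(25, 75)
 ([208, 173], [643.4, 336.1], [111.9, 57.5], 8.0, 43.9)
 ([446, 173], [634.7, -389.4], [80.2, 31.6], 28.1, 50.0)
 ([277, 173], [639.6, 123.0], [24.0, 60.2], 44.5, 49.1)
 ([378, 191], [581.9, -160.9], [56.3, 80.7], 4.7, 55.9)
 ([222, 217], [510.4, 293.4], [111.9, 55.9], 83.1, 44.5)
 ([169, 226], [484.7, 452.4], [110.0, 58.0], 5.2, 44.1)
 ([467, 243], [422.2, -423.5], [144.6, 146.3], 4.4, 59.7)
 ([460, 243], [421.9, -419.7], [44.5, 48.1], 88.4, 50.0)
(100, 160)
 ([462, 165], [646.0, -410.9], [74.7, 75.3], 81.3, 130.6)
 ([273, 167], [649.3, 132.8], [32.1, 56.4], 71.7, 110.2)
 ([369, 189], [580.3, -141.8], [56.0, 40.8], 5.0, 110.9)
 ([288, 233], [457.4, 91.5], [34.8, 51.2], 89.2, 111.0)
[450, 60, 150] 0 [ 5.18440743e-02  1.66640486e-01  1.86705394e+00 -4.44089210e-16
  1.10789823e+00  5.18440743e-02]
[450, 60, 150] -0.
[... 1314 characters left out ...]
-0.8]
[440, 300, 30] 0.6 0 True [ 0.   0.6 -0.8]
[440, 300, 30] 0.6 3.141592653589793 True [-0.  -0.6 -0.8]
[440, 0, 60] 0.9 0 True [ 0.   0.8 -0.6]
[440, 0, 60] 0.9 3.141592653589793 True [-0.  -0.8 -0.6]
[440, 300, 30] 0.9 0 True [ 0.   0.8 -0.6]
[440, 300, 30] 0.9 3.141592653589793 True [-0.  -0.8 -0.6]
[440, 0, 60] 1.2 0 True [ 0.   0.9 -0.4]
[440, 0, 60] 1.2 3.141592653589793 True [-0.  -0.9 -0.4]
[440, 300, 30] 1.2 0 True [ 0.   0.9 -0.4]
[440, 300, 30] 1.2 3.141592653589793 True [-0.  -0.9 -0.4]
[440, 0, 60] 1.57 0 True [ 0.  1. -0.]
[440, 0, 60] 1.57 3.141592653589793 False [-0. -1. -0.]
[440, 300, 30] 1.57 0 True [ 0.  1. -0.]
[440, 300, 30] 1.57 3.141592653589793 True [-0. -1. -0.]
```

```bash
python3 - <<'E'
from h import *
for i,p in enumerate(([560,-100,330],[540,110,330],[500,260,330])):
    bot.move_to(p,down(0.08 if i==0 else 0)); bot.dwell(.2)
    c,P=wrist(); cv2.imwrite(f"pics/w{i}.png",c["image"])
    np.save(f"/tmp/w{i}.npy",P)
    if i==0: print({k:v for k,v in c.items() if k not in("image","depth")})
    ok=np.isfinite(P).all(-1)&(c["depth"]>0)
    print(i,p,bot.read_state()["clock"],bot.read_state()["ee_pos"])
    for b in((98,122),(30,60)): print(b,*[r for r in rects(P,ok,*b,amin=800) if max(r[2])<200],sep="\n ")
print(bot.read_state()["ft_force"])
E
```

```text
{'fovy': 65.70646984690485, 'cx': 318.44842032211454, 'cy': 202.7808600497625, 'mount': array([[ 9.99998936e-01, -9.88083732e-04, -1.07362469e-03,
         3.51697211e-01],
       [ 7.55937827e-04, -2.78522614e-01,  9.60429374e-01,
        -1.51145367e+02],
       [-1.24801339e-03, -9.60429163e-01, -2.78521571e-01,
         7.05174585e+01],
       [ 0.00000000e+00,  0.00000000e+00,  0.00000000e+00,
         1.00000000e+00]])}
0 [560, -100, 330] 2.3667 [ 559.89884652 -100.43845778  329.90655533]
(98, 122)
 ([411, 6], [653.3, 121.1], [60.9, 23.7], 8.4, 109.6)
 ([250, 15], [460.0, 92.7], [37.7, 56.3], 88.4, 110.2)
 ([29, 103], [44.8, -2.1], [149.5, 66.8], 86.3, 109.6)
 ([334, 203], [582.6, -137.9], [56.0, 40.0], 4.5, 110.1)
 ([49, 376], [-144.8, -690.6], [16.9, 55.0], 76.4, 109.7)
 ([2, 396], [-763.8, -1128.4], [109.7, 53.4], 27.8, 101.8)
(30, 60)
 ([263, 36], [467.4, 80.7], [66.0, 30.0], 31.4, 45.1)
 ([331, 226], [585.9, -188.3], [54.5, 21.8], 4.7, 55.2)
 ([248, 312], [461.1, -370.5], [24.8, 93.2], 52.3, 46.8)
 ([235, 328], [430.0, -411.8], [30.6, 47.9], 47.8, 44.4)
 ([352, 326], [645.
[... 547 characters left out ...]
9.8, 65.6], 56.0, 45.8)
 ([39, 187], [-19.1, 83.0], [19.9, 52.1], 63.9, 45.0)
2 [500, 260, 330] 4.3833 [500.41987689 259.1053688  330.03237027]
(98, 122)
 ([427, 254], [650.8, 137.4], [31.9, 56.4], 73.8, 108.9)
 ([77, 295], [33.1, 43.6], [45.5, 138.8], 50.6, 110.3)
 ([289, 288], [458.5, 94.9], [37.1, 56.4], 89.4, 110.0)
(30, 60)
 ([17, 8], [-166.1, 644.7], [45.3, 87.0], 69.6, 35.1)
 ([309, 30], [487.1, 455.4], [110.5, 57.3], 5.1, 44.1)
 ([416, 112], [644.3, 338.9], [110.5, 56.8], 7.6, 44.1)
 ([327, 138], [512.3, 296.2], [111.0, 57.3], 83.2, 44.2)
 ([409, 236], [647.7, 149.3], [62.3, 28.1], 13.1, 46.1)
 ([91, 272], [34.6, 68.8], [62.0, 161.0], 54.4, 44.9)
[-0.06804244  0.73109279 -0.08929376]
```

View pics/w0.png

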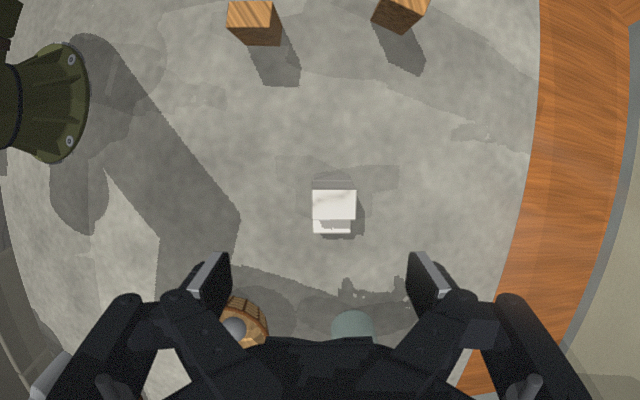

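View pics/w2.png

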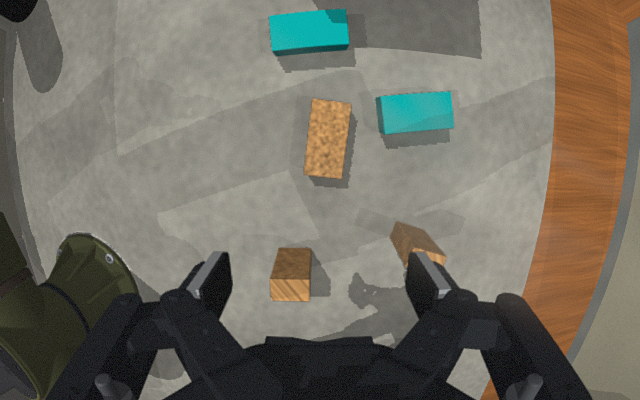

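The wrist views agree with the top view: bookend yaw is about 4.5°, and block thicknesses are about 32, 37 and 44 mm. In w2 the cork block at (327,138) is block_c, and the pieces at (309,30) and (416,112) are turquoise decoys. I'll place block_a first.

```bash
cat >> h.py <<'E'
BY=np.radians(4.5); U=np.array([-np.sin(BY),np.cos(BY),0]); V=np.array([np.cos(BY),np.sin(BY),0])
FACE=np.array([581.0,-118.,0])
def pose(): s=bot.read_state(); return s["ee_pos"],s["ft_force"],s["grip_width"],s["clock"]
def row(s,z,dx=0): return FACE+U*s+V*dx+[0,0,z]
def show(tag): 
    p,f,g,t=pose(); print(tag,"p",p.round(1),"f",f.round(2),"g",round(g,1),"t",round(t,1))
    return p
def approach(q,z,s0,s1,force=1.5,dx=0):
    """feel along the row axis towards the bookend"""
    hit=bot.servo_line(row(s1,z,dx),q,speed=10,until_force=force); p=show("contact %s"%hit)
    print(" TCP distance from face",round(float((p-FACE)@U),1)); return hit
def pick_place(xy,yaw,s_start,s_end,dx=0):
    Z=80; q=down(yaw); Q=down(BY)
    bot.move_gripper(85); bot.move_to([*xy,210],q); bot.servo_line([*xy,Z],speed=200)
    bot.move_gripper(40,30); show("grip"); bot.dwell(.1)
    bot.servo_line([*xy,Z+40],speed=200)
    bot.move_to(row(s_start,Z+40,dx),Q); bot.servo_line(row(s_start,Z+1.2,dx),speed=120); bot.dwell(.4); show("start")
    hit=approach(Q,Z+1.2,s_start,s_end,dx=dx)
    return hit
E
python3 - <<'E'
from h import *
print(pick_place((650.5,135.5),np.radians(-18),38,8))
E
```

```text
grip p [651.1 135.6  81.4] f [ 0.77 -0.41  6.56] g 55.4 t 6.7
start p [578.1 -80.1  81.2] f [-0.77 -0.64  0.12] g 55.3 t 8.9
contact True p [ 579.6 -103.1   80.8] f [-0.38 -1.26  0.05] g 55.6 t 11.0
 TCP distance from face 14.9
True
```

```bash
python3 - <<'E'
from h import *
for _ in range(5): bot.dwell(.04); show("")
c,P=wrist(); cv2.imwrite("pics/g1.png",cv2.resize(c["image"][150:400,180:460],None,fx=2.4,fy=2.4,interpolation=cv2.INTER_CUBIC))
ok=c["depth"]>0
print(*rects(P,ok,100,125,200),sep="\n")
E
```

```text
p [ 579.5 -103.1   80.6] f [-1.02 -0.48 -0.28] g 55.2 t 11.0
 p [ 579.4 -103.1   80.5] f [ 0.15 -0.5  -0.66] g 55.4 t 11.1
 p [ 579.3 -103.1   80.4] f [ 0.5  -0.1  -0.19] g 55.2 t 11.1
 p [ 579.3 -103.1   80.3] f [ 0.31 -0.12  0.3 ] g 55.5 t 11.2
 p [ 579.3 -103.1   80.4] f [0.41 0.65 0.26] g 55.5 t 11.2
([318, 284], [580.4, -113.5], [82.6, 55.0], 4.0, 110.7)
```

View pics/g1.png

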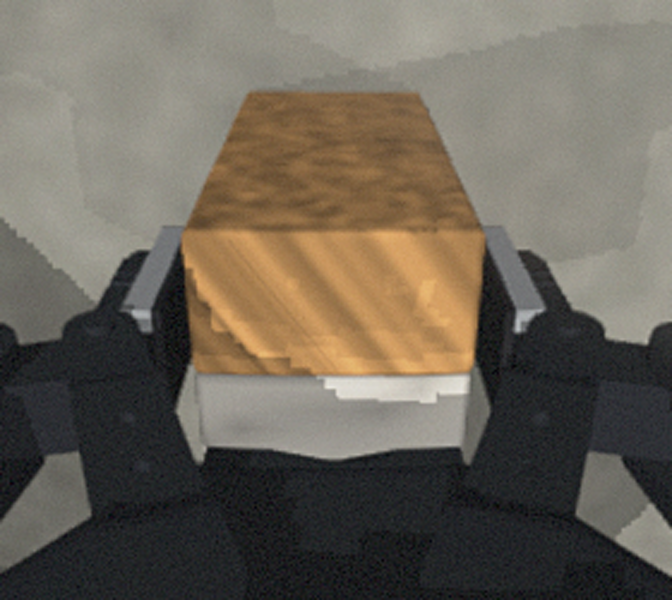

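The top edges look like they meet, at crop (330,375). The force noise is about 0.6 N per axis, so I'll confirm contact with averaged readings in small steps.

```bash
cat >> h.py <<'E'
def fu(n=12):
    a=[]
    for _ in range(n): bot.dwell(.015); a.append(bot.read_state()["ft_force"])
    return float(np.mean(a,0)@U)
def feel(z,s,q=None,base=None,force=1.2,step=.6,n=12,dx=0):
    """short steps towards the bookend until the mean force along the row rises"""
    base=fu(20) if base is None else base; L=[]
    for i in range(n):
        s-=step; bot.servo_line(row(s,z,dx),q,speed=15); f=fu()-base; L.append((round(s,1),round(f,2)))
        if f>force: break
    print("base",round(base,2),L); return s
E
python3 - <<'E'
from h import *
p=show("");s=(p-FACE)@U
feel(81,s)
show("")
E
```

```text
p [ 579.4 -103.    80.4] f [ 0.16  0.85 -0.48] g 55.2 t 11.2
base 0.05 [(np.float64(14.4), 2.86)]
 p [ 579.8 -103.4   80.9] f [-0.4   3.54 -1.35] g 55.1 t 12.0
```

```bash
cat >> h.py <<'E'
def release(z=79.8):
    p=pose()[0]; s=(p-FACE)@U; dx=(p-FACE)@V
    bot.servo_line(row(s+.3,z,dx),speed=15); bot.move_gripper(72); show("open"); bot.servo_line(row(s+.3,225,dx),speed=250)
def look(name,at=(562,-100,330),band=(100,125)):
    bot.move_to(list(at),down(BY)); bot.dwell(.3); c,P=wrist(); np.save(f"/tmp/{name}.npy",P); cv2.imwrite(f"pics/{name}.png",c["image"])
    b,g,r=[c["image"][...,i].astype(int) for i in range(3)]; cork=(r-b>45); up=c["depth"]>0
    for n,m in(("cork",cork),("stone",~cork)):
        for q in rects(P,m&up,*band,amin=400):
            if abs(q[1][0]-580)<70 and -200<q[1][1]<60: 
                d=np.array([*q[1],0])-FACE; print(n,q,"s",round(d@U,1),"dx",round(d@V,1))
    return c,P
E
python3 - <<'E'
from h import *
release(); c,P=look("l1")
cv2.imwrite("pics/l1c.png",cv2.resize(c["image"][130:260,260:410],None,fx=5,fy=4.6,interpolation=cv2.INTER_CUBIC)); show("")
E
```

```text
open p [ 579.8 -103.2   79.9] f [-0.21 -0.15  0.2 ] g 72.2 t 12.6
cork ([332, 176], [579.1, -102.2], [55.7, 31.6], 5.1, 110.1) s 15.9 dx -0.7
stone ([332, 205], [582.0, -138.3], [56.0, 43.6], 4.2, 110.1) s -20.3 dx -0.6
 p [ 562.  -100.   329.1] f [ 0.08  0.07 -1.16] g 71.9 t 14.2
```

View pics/l1c.png

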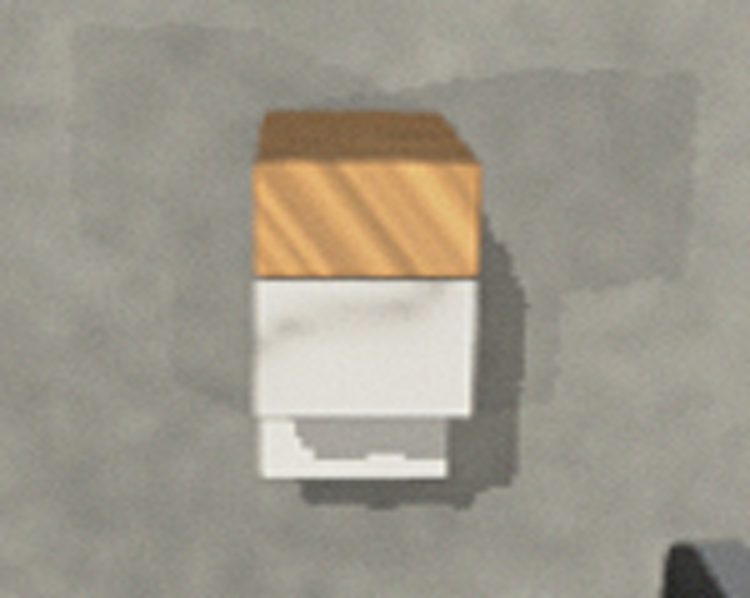

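Block_a sits tight (seam at crop y≈277) and flush. Block_b is next.

```bash
python3 - <<'E'
from h import *
pick_place((459,93.7),np.radians(-1),60,44)
p=pose()[0]; feel(81,(p-FACE)@U,base=0.0); release(); c,P=look("l2",(562,-70,330))
cv2.imwrite("pics/l2c.png",cv2.resize(c["image"][110:270,260:410],None,fx=4,fy=3.7,interpolation=cv2.INTER_CUBIC)); show("")
E
```

```text
grip p [459.4  93.8  81.1] f [-1.66  0.01  7.8 ] g 55.4 t 16.6
start p [576.3 -58.1  81.3] f [ 0.19  0.26 -0.2 ] g 55.6 t 18.8
contact True p [576.8 -68.6  80.7] f [0.05 0.04 0.03] g 55.1 t 19.8
 TCP distance from face 49.6
base 0.0 [(np.float64(49.0), 4.31)]
open p [577.  -68.8  79.9] f [-0.46 -0.31 -0.02] g 72.1 t 20.8
cork ([331, 185], [578.6, -84.5], [55.1, 70.2], 4.1, 110.2) s 33.6 dx 0.2
stone ([330, 228], [582.4, -139.0], [56.0, 40.8], 5.0, 110.2) s -21.0 dx -0.3
 p [562.  -70.  329.2] f [ 0.75 -0.1  -0.43] g 71.8 t 22.4
```

View pics/l2c.png

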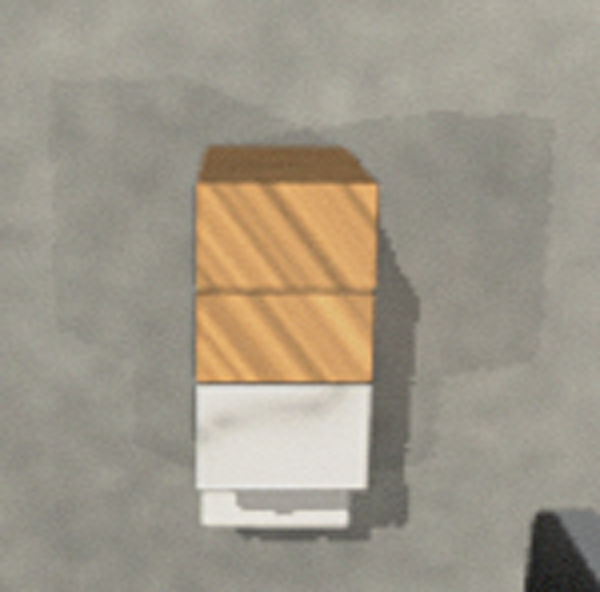

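Both are tight and flush, with seams at crop y≈292 and 382. For block_c I'll pick with the tool pitched 0.5 rad, turn it 90° about the jaw axis, feel for the ledge, then feel for the row.

```bash
python3 - <<'E'
from h import *
yc=np.radians(-6.8); q=down(yc,.5); Q=down(BY,.5-np.pi/2)
g=np.array([512.3,296.2,27])-5*np.array([np.cos(np.radians(83.2)),np.sin(np.radians(83.2)),0])
t=rot(q).apply([0,1,0]); print("tool",t.round(2),rot(Q).apply([0,1,0]).round(2))
for n,(p,o) in dict(pre=(g-110*t,q),g=(g,q),lift=(g+[0,0,110],q),mid=(row(140,140),Q),st=(row(118,66),Q),end=(row(90,60),Q)).items():
    j=bot.ik(p,o); print(n,p.round(0),None if j is None else j.round(2))
bot.move_gripper(85); bot.move_to(g-110*t,q); bot.servo_line(g,speed=150); bot.move_gripper(40,30); show("grip")
bot.servo_line(g+[0,0,110],speed=200); show("lift")
bot.move_to(row(140,140),Q); show("turned")
cv2.imwrite("pics/turn.png",bot.read_camera("scene")["image"][60:320,180:500].repeat(2,0).repeat(2,1))
E
```

```text
tool [ 0.06  0.48 -0.88] [ 0.07 -0.87 -0.48]
pre [505. 239. 124.] [ 0.16  0.35  1.78  0.6   0.95 -0.06]
g [512. 291.  27.] [ 0.26  0.55  1.76  0.7   0.76 -0.12]
lift [512. 291. 137.] [0.26 0.38 1.71 0.58 0.94 0.06]
mid [570.  22. 140.] [ 0.35  0.67  1.52 -1.01  1.49  0.67]
st [572.  -0.  66.] None
end [574. -28.  60.] None
grip p [512.2 291.   27.9] f [-2.51 -4.13  5.88] g 55.1 t 25.3
lift p [511.2 291.  135.9] f [ 0.24  0.72 -0.73] g 54.9 t 26.0
turned p [569.7  21.6 139.4] f [ 0.08  0.35 -0.74] g 54.8 t 27.4
```

View pics/turn.png

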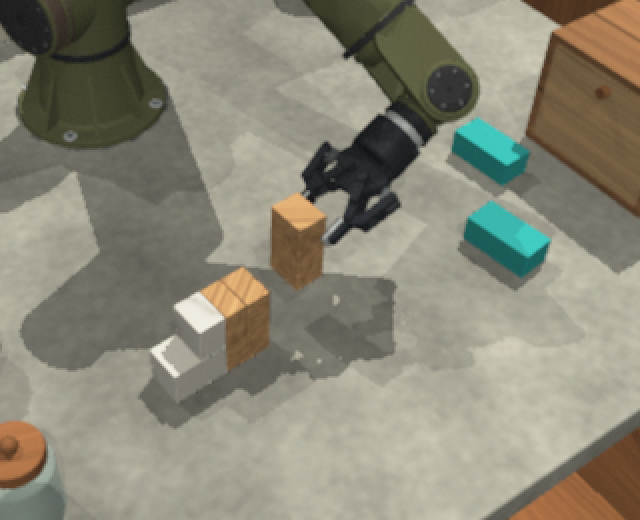

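Block_c (crop (297,240)) hangs upright, but joint 4's limit blocks the final approach in this attitude. I'll set it down further out, then regrasp it from above like the others.

```bash
python3 - <<'E'
from h import *
Q=down(BY,.5-np.pi/2); ss=[s for s in range(140,330,15) if bot.ik(row(s,50),Q) is not None and bot.ik(row(s,66),Q) is not None]; print(ss)
s=ss[0]+15
bot.move_to(row(s,110),Q); bot.servo_line(row(s,66),speed=120); bot.dwell(.3)
print(bot.servo_line(row(s,54),speed=12,until_force=2.5)); p=show("down"); bot.dwell(.2); show("")
bot.move_gripper(80); show("open")
t=rot(Q).apply([0,1,0]); p=pose()[0]
bot.servo_line(p-90*t,speed=150)
at=p+[-20,15,0]; at[2]=330; bot.move_to(at,down(BY)); bot.dwell(.3); c,P=wrist()
i=c["image"].astype(int); cork=(i[...,2]-i[...,0]>45)&(c["depth"]>0)
for b in((100,125),(25,60)): print(b,*[r for r in rects(P,cork,*b) if r[1][1]>-200 and r[1][0]>300],sep="\n ")
show("")
E
```

```text
[140, 155, 170, 185, 200, 215, 230, 245, 260, 275, 290, 305, 320]
True
down p [568.8  36.5  60.8] f [-0.32  0.77  3.78] g 54.9 t 29.1
 p [568.8  36.5  60.8] f [-0.01  1.8   5.41] g 55.2 t 29.3
open p [568.5  36.4  60.1] f [-0.07 -0.81 -0.29] g 80.0 t 29.7
(100, 125)
 ([334, 190], [569.3, 31.0], [55.3, 44.4], 4.6, 110.1)
 ([333, 271], [578.7, -83.7], [54.8, 70.6], 4.2, 110.1)
(25, 60)
 p [548.5  51.8 329.2] f [-0.64  0.71 -0.71] g 80.1 t 31.8
```

```bash
python3 - <<'E'
from h import *
pick_place((569.3,31.5),BY,103,85)
p=pose()[0]; feel(81,(p-FACE)@U,base=0.0,step=.3); release(); c,P=look("l3",(562,-50,330))
cv2.imwrite("pics/l3c.png",cv2.resize(c["image"][90:270,260:410],None,fx=4,fy=3.3,interpolation=cv2.INTER_CUBIC)); show("")
E
```

```text
grip p [569.7  31.5  81.3] f [-2.43  0.8   6.46] g 55.1 t 33.8
start p [572.9 -15.3  81.2] f [-0.46  0.43 -0.27] g 55.3 t 35.4
contact True p [573.7 -28.2  80.8] f [-0.93 -0.04 -0.9 ] g 55.3 t 36.6
 TCP distance from face 90.1
base 0.0 [(np.float64(89.8), 3.05)]
open p [573.9 -28.1  79.9] f [ 0.7  -0.04  0.09] g 71.7 t 37.6
cork ([330, 183], [576.7, -63.2], [55.7, 111.7], 4.9, 110.2) s 55.0 dx 0.0
stone ([329, 241], [582.7, -138.0], [55.9, 39.5], 3.9, 110.1) s -20.1 dx 0.1
 p [562.  -49.9 329.2] f [0.73 0.24 0.7 ] g 72.4 t 39.2
```

View pics/l3c.png

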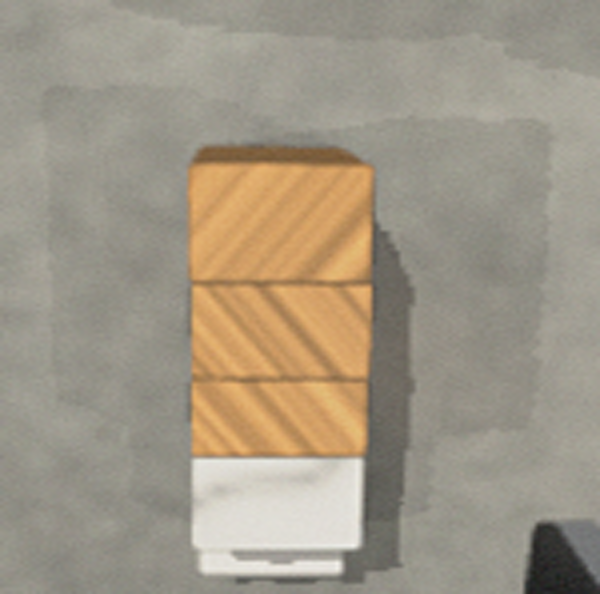

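The row is straight, tight and flush, and the bookend reads (582.7,-138.0) against (582.6,-137.9) at the start. The gripper is well clear, so I'm handing in.

```bash
python3 - <<'E'
from h import *
bot.dwell(.3); print(bot.finish_job()); show("")
E
```

```text
the job is handed in; nothing more can be done
None
the job is handed in; nothing more can be done
```

The job is handed in: all three blocks stand in one tight row against the bookend, in the order a, b, c, at about 39 s of the allowed 72 s. No verdict was reported.

I gripped a and b across their width, brought each up to the row until I felt contact, and released. Block_c was gripped lying down, turned upright, stood on the ledge, then regripped from above and placed the same way.

**Last checks, from the wrist camera:**
- **Row:** the cork measures 55.7 × 111.7 mm, against about 113 mm for the three thicknesses I measured, and I saw no open seams. It is centred within about 0.1 mm of the bookend, and the yaw readings (4.9° row, 3.9° bookend) agree within the measuring noise.
- **Bookend:** its tall half is at (582.7, −138.0), against (582.6, −137.9) at the start.
- **Jar and basket:** I never went near them, but I did not measure them again at the end.

**What went wrong or disagreed:**
- **Contact force:** the force signal is noisy, about 0.6 N per axis. Because of that I confirmed each contact with small steps and averaged readings. One of those steps, for block_b, briefly reached about 4.3 N, just over the bookend's sliding limit. Any shift was too small to see.
- **Block_c placing:** joint 4's range ruled out placing it directly in the turned attitude, which is why it needed the regrip.

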